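# Rebuild a tube mixer's spindle stack: spacers, then keyed carousel

## Task

Rebuild the tube mixer: thread the white wide-bore spacer onto the drive spindle first, then the blue narrow-bore spacer on top of it, and then the tube carousel, turning it under light pressure until the spring-loaded drive bar snaps into its notches and it stays fully down on the blue spacer. Be gentle with the spindle all the way and stop turning once the bar is in, leave the stack standing free, and do not disturb the bottles and the tape round it.

Things in the scene. Friction and masses are not known exactly. Their poses are not given: they have to be found in the camera images.
- drive_unit: tube-mixer drive unit, fixed: white and grey box 120 (x) x 110 (y) x 44 mm high, with an upright stepped steel spindle in the middle of its top. Origin at the centre of its underside, x to its back, z up. A steel flange 68 mm across round the spindle's foot, its top 48 mm up, is the seat of the first spacer. Light bearings and gears: never press or twist on it with contact forces over 40 N
- spindle_top (a point): top end of the spindle, on its axis, 98 mm above the bench; axes are the unit's. Going down the spindle is 17 mm in diameter to 80 mm above the bench, then 33 mm in diameter to 65 mm above the bench, then 45 mm to the flange. The top and both shoulders have 2.5 mm chamfers
- drive_bar (a point): middle of the spring-loaded drive bar, on the spindle's axis, 84.5 mm above the bench: level brass cross bar 31 mm long, 4 mm wide and high. Pushed down it gives from about 4 N and sinks up to 5 mm at 1.5 N per mm; it springs back up. Its direction differs every time and is NOT in this reading (axes are the unit's). The gearmotor holds it: once in the notches only 0.2 rad of play is left
- wide_spacer_center (a point): centre (half-way up) of the white wide-bore spacer ring: outside diameter 62, bore 46.5, 20 mm thick, 0.09 kg, lying flat. It goes round the 45 mm part of the spindle and rests on the flange: its centre is then 40 mm below spindle_top
- narrow_spacer_center (a point): centre (half-way up) of the blue narrow-bore spacer ring: outside diameter 56, bore 34.5, 14 mm thick, 0.05 kg, lying flat. It goes round the 33 mm part of the spindle and rests on the white spacer: its centre is then 23 mm below spindle_top
- carousel_center (a point): on the axis of the carousel, 22 mm above its underside: fluted aluminium hub 40 mm in diameter, 44 mm high, bore 18.5 mm right through, standing upright; round it a white plate 118 mm across with a blue rim, 7 to 14 mm above the underside (a 44 mm collar reaches 16.5 mm). Grip the hub above the plate. About 0.22 kg. Fully seated, this point is 6 mm above spindle_top
- carousel_foot (a point): centre of the carousel's underside. The lowest 8 mm of the hub has six radial notches 7.5 mm wide, every 60 degrees, one along this frame's x axis. Two opposite ones must take the drive bar; left on the bar unaligned, the carousel stands 4.5 mm too high, and if forced down it springs back. Fully seated on the blue spacer this point is 16 mm below spindle_top
- wash_bottle: bystander: white squeeze bottle with red cap, 191 mm high, origin under its middle
- amber_bottle: bystander: brown glass bottle with black cap, 72 mm across, 172 mm high, origin under its middle
- label_tape: bystander: roll of yellowish label tape lying flat, 77 mm across, 19 mm high, origin under its middle
Not all that is in view belongs to the job. Leave any turquoise look-alike of the part that bears wide_spacer_center alone.

How it is judged:
By the outcome, as a careful person would: the job done as asked, in the order asked, and still so for the second after the job is handed in, with the robot touching nothing.
It also fails if it takes over 67 s, if anything falls off the work surface, if the arm or the gripper's body presses on something with over 40 N, if the wrist force passes 120 N, or if a joint passes its speed limit or range.

## Robot

A 6-joint arm with a two-finger parallel gripper is mounted at the origin on a cart in front of the work surface, level with it; the furniture and walls round the work are solid. World frame = base frame: x ahead of the robot, y to its left, z up, the work surface at z = 0. Lengths are in m, angles in rad, forces in N, time in s.
With the tool pointing down it reaches from about 0.35 to 0.975 m from the base axis. Payload 4.9 kg.
Tool frame: the origin (TCP) lies midway between the tips of the shut fingers; the grasp point (between the pads) lies 19 mm behind it; z points along the fingers, y is the line along which they close (so a half turn about z gives the same grasp; the last joint's range is limited). The gripper opens to 85 mm and grips with 20 to 120 N. Pads are 22 mm wide; open, the fingers measure 114 mm over their backs; the gripper's body (76 mm by 85 mm) begins 54 mm behind the grasp point. The pads swing forward as they close: fully open they stand 13 mm farther back than shut.
Start: joints at [1.162, 0.053, 1.613, -0, 1.476, -0.119], TCP at [0.179, 0.599, 0.231] pointing down, gripper open.
Joint ranges: [-3.01, 3.01], [-1.01, 2.22], [0.06, 2.58], [-1.02, 4.17], [0.09, 2.62], [-3.14, 3.14]. Speed limits (rad/s): [2.57, 2.57, 3.14, 3.14, 3.14, 3.14].

## Interface

Orientations are given as a rotation vector (axis times angle).
In Python, from station import ctrl gives the robot as it stands. The module is installed in compiled form; this text tells all that it offers.
- The arm moves only by the shell command python3 -m handwheel 'ROWS' [OPENING] [FORCE]. ROWS is JSON, a list of rows, each a list of 2 entries, a list of its own where there are three numbers: the shift along the tool's x, y, z in cm, then the turn, a rotation vector about the tool's x, y, z in rad. In form: [[[tx, ty, tz], [ax, ay, az]], ...]. A call has 1 to 5 rows; each row is the pose to reach, as a shift and turn from the pose commanded when the call began, along the tool's axes at that moment; what a row does not reach only later rows make up. A row lasts 1/8 s, in which the tool goes at most 62.5 mm and 10.7 degrees, less where a joint would pass 70% of its speed; a pose out of reach is approached as far as the arm can. A call with a gripper value outside its range is refused whole. OPENING is the gripper's target within -1 to 1 (shut at 1, half-way at 0, fully open at -1), set as the call begins (- or left out, the last holds). The fingers move at their own pace and stop on an object; FORCE is the grip in N (left out, the last holds). Time passes only in rows, so rows that repeat a pose let the fingers close. It gives the time, the measured TCP pose, the force, the opening and the grip force at its end, in the units of the state.
- ctrl.get_obs(): the state, without advancing time (a new reading comes with each control period).
- ctrl.get_image(name): name is "side" or "top" or "wrist"; returns the picture (480x640x3 uint8, blue, green, red); there is no depth.
- ctrl.calibration(name): a dict with "fx", "fy", "cx", "cy" (pixels), "R" (3x3) and "t" (3): a world point X has camera coordinates R X + t. Camera axes: x right, y down, z forward; pixel columns grow to the right and rows downward; lengths in m; the calibration is good to about 2 mm. The wrist camera is an equidistant fisheye: a pixel r from the principal point sees the ray r / f radians off the axis. A picture is of the moment at which its call begins: read the wrist's pose just before it. calibration takes no time and is no camera call; for the wrist camera it gives the pose at the moment of the call.
- ctrl.finish_job(): hands the job in; it is judged then, once.
Trained networks look in the newest picture that a camera, given by its name, has taken for a name from the list of things; names that differ only in an ending like _2 or _b are one class to them, and where a whole thing is asked for, a point or a joint stands for the part that bears it (a point fixed in the world has none). Each returns a list of dicts, best first, with "score" (0 to 1); they miss things now and then, are a little off and sometimes report something else, mostly with a low value. They report only what shows in the picture. A call takes as long as a camera call. They do not tell look-alikes from the thing itself.
- ctrl.look_for(camera, query): "position" ([column, row] in pixels, amid what is visible of it).
- ctrl.landmark_of(camera, query): "position" ([column, row] in pixels: a listed point, or the origin of a listed thing).
The state is a dict: "t": time; "q": joint angles; "dq": joint speeds; "effort": joint torques, N m; "tool_pos": TCP position; "tool_rot": TCP orientation; "contact_force": force on the tool from outside, world axes, zero at the start; "wrist_torque": the same for the moment, N m; "opening": finger opening in m; "grip_force": force on a finger pad.
Only numpy, scipy, OpenCV 4.12 (cv2) and the standard library are available. Lean on these libraries where they do the work, as an engineer would, in place of code of your own. Each camera call takes 0.05 s, during which the arm holds its last target. There are 200 camera calls.

## Working session

There is one attempt and no reset: what is moved stays moved. The work goes in short steps, Python scripts to look and compute and a shell command to move; the robot and the scene stay as the last step left them, time stands still between calls to the robot, and variables do not carry over. Pictures are saved under pics/ and viewed, at most 11 in all, crops included, and the job is handed in when it is done.

```bash
mkdir -p pics; cat > h.py <<'E'
import numpy as np, cv2
from scipy.spatial.transform import Rotation as R
from station import ctrl
def ray(cam,px,c=None):
    c=c or ctrl.calibration(cam); Rm=np.array(c["R"]);t=np.array(c["t"])
    x=(px[0]-c["cx"])/c["fx"];y=(px[1]-c["cy"])/c["fy"]
    if cam=="wrist":
        r=np.hypot(x,y); d=np.array([np.sin(r)*x/r,np.sin(r)*y/r,np.cos(r)]) if r>0 else np.array([0,0,1.])
    else: d=np.array([x,y,1.])
    return -Rm.T@t, Rm.T@d
def at_z(cam,px,z,c=None):
    o,d=ray(cam,px,c); return o+d*(z-o[2])/d[2]
def proj(cam,X,c=None):
    c=c or ctrl.calibration(cam); p=np.array(c["R"])@X+np.array(c["t"])
    if cam=="wrist":
        th=np.arctan2(np.hypot(p[0],p[1]),p[2]);n=np.hypot(p[0],p[1])
        return np.array([c["cx"]+c["fx"]*th*p[0]/n,c["cy"]+c["fy"]*th*p[1]/n])
    return np.array([c["cx"]+c["fx"]*p[0]/p[2],c["cy"]+c["fy"]*p[1]/p[2]])
def tool(X):
    o=ctrl.get_obs(); return R.from_rotvec(o["tool_rot"]).inv().apply(np.array(X)-o["tool_pos"])*100
E
cat > a.py <<'E'
from h import *
np.set_printoptions(precision=3,suppress=True)
for cam in ("top","side"):
    im=ctrl.get_image(cam); cv2.imwrite(f"pics/{cam}0.png",im)
    for q,z in dict(drive_unit=0,spindle_top=.098,wide_spacer_center=.01,narrow_spacer_center=.007,carousel_center=.022,carousel_foot=0,drive_bar=.0845,wash_bottle=0,amber_bottle=0,label_tape=0).items():
        for r in ctrl.landmark_of(cam,q)[:3]: print(cam,q,round(r["score"],2),np.array(r["position"]),at_z(cam,r["position"],z))
o=ctrl.get_obs(); print(o); print(R.from_rotvec(o["tool_rot"]).as_matrix())
for cam in ("top","side","wrist"): c=ctrl.calibration(cam); print(cam,c["fx"],-np.array(c["R"]).T@np.array(c["t"]),np.array(c["R"]).tolist())
E
python3 a.py
```

```text
top drive_unit 0.86 [336.7 219.6] [0.58  0.282 0.   ]
top spindle_top 0.82 [340.3 216.6] [0.576 0.277 0.098]
top wide_spacer_center 0.9 [426.8 296.3] [0.414 0.097 0.01 ]
top wide_spacer_center 0.86 [406.8 229.1] [0.556 0.135 0.01 ]
top wide_spacer_center 0.7 [335.9 220.9] [0.576 0.284 0.01 ]
top narrow_spacer_center 0.62 [297.2 307.8] [0.396 0.368 0.007]
top carousel_center 0.74 [364.  301.4] [0.407 0.23  0.022]
top carousel_foot 0.95 [359.2 298.2] [0.413 0.238 0.   ]
top drive_bar 0.69 [339.4 219.6] [0.571 0.279 0.085]
top wash_bottle 0.87 [258.4 223. ] [0.576 0.448 0.   ]
top amber_bottle 0.64 [425.4 167.3] [0.688 0.09  0.   ]
top label_tape 0.56 [220.6 274.3] [0.469 0.529 0.   ]
top label_tape 0.16 [426.7 294.5] [0.418 0.096 0.   ]
side drive_unit 0.79 [350.3 257.6] [0.579 0.281 0.   ]
side spindle_top 0.7 [354.2 228.4] [0.583 0.277 0.098]
side spindle_top 0.49 [294.8 218.3] [0.513 0.382 0.098]
side wide_spacer_center 0.82 [393.2 300.2] [0.559 0.14  0.01 ]
side wide_spacer_center 0.67 [355.9 357.6] [0.414 0.103 0.01 ]
side narrow_spacer_center 0.95 [261.  280.4] [0.398 0.364 0.007
[... 942 characters left out ...]
3 0.316 1.251] [[-0.020467430117375347, -0.9997607378009049, 0.007716958998242879], [-0.9973933351906565, 0.019883566965846363, -0.06936266057450019], [0.06919262404078179, -0.009116518880850868, -0.9975616621852736]]
side 542.7161866307961 [ 0.052 -0.203  0.942] [[0.7292250824045826, -0.6841356795314724, -0.013753224496115369], [-0.5341729206305496, -0.5565872540914826, -0.6362938939263304], [0.42765648604582013, 0.4713480673291384, -0.7713241402730936]]
wrist 371.64829954431775 [0.105 0.622 0.373] [[0.2867975237792761, 0.9579908521065678, -0.0008412099681503236], [0.913759525933223, -0.2732918675139107, 0.30059122395215293], [0.28773374692651155, -0.08697748232096648, -0.9537526977412641]]
```

```bash
python3 - <<'E'
import cv2,numpy as np
a=cv2.imread("pics/top0.png")[130:370,170:490]
b=cv2.imread("pics/side0.png")[170:410,200:520]
cv2.imwrite("pics/tc.png",cv2.resize(a,(800,600),interpolation=cv2.INTER_CUBIC))
cv2.imwrite("pics/sc.png",cv2.resize(b,(800,600),interpolation=cv2.INTER_CUBIC))
E
```

```text
(no output)
```

View pics/tc.png

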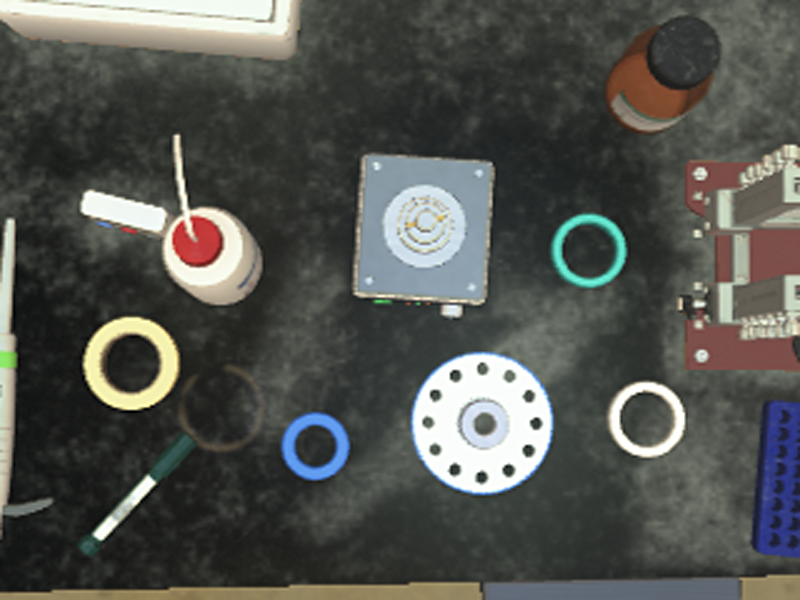

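View pics/sc.png

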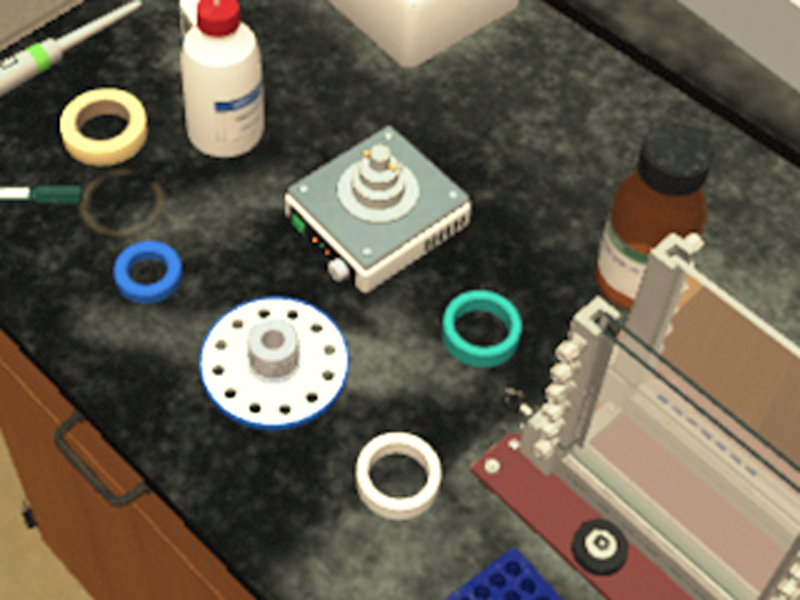

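The top crop shows a white ring at crop (647,419), image (427,297), and a turquoise ring at crop (589,250), image (406,229). The white one fits "white wide-bore spacer", and the turquoise one is the look-alike to leave alone. The blue ring is at crop (315,446) and the carousel at (484,423). The spindle is at (426,222), with the brass bar ends visible in the side crop at (367,153) and (393,166).

```bash
python3 - <<'E'
from h import *
np.set_printoptions(precision=4,suppress=True)
im=cv2.imread("pics/top0.png"); hsv=cv2.cvtColor(im,cv2.COLOR_BGR2HSV)
def fit(mask,c,r,z):
    m=np.zeros_like(mask); cv2.circle(m,c,r,255,-1); m&=mask
    cs,_=cv2.findContours(m,cv2.RETR_EXTERNAL,cv2.CHAIN_APPROX_NONE); k=max(cs,key=cv2.contourArea)
    e=cv2.fitEllipse(k); print(e,at_z("top",e[0],z))
fit(cv2.inRange(hsv,(0,0,140),(179,70,255)),(428,297),22,.012)
fit(cv2.inRange(hsv,(100,120,80),(125,255,255)),(296,308),20,.010)
fit(cv2.inRange(im,(110,100,100),(255,255,255)),(364,300),34,.0125)
print(tool([.414,.100,.17]))
E
```

```text
((428.3003845214844, 297.3380432128906), (29.297311782836914, 30.185762405395508), 113.36744689941406) [0.412  0.0945 0.012 ]
((295.6912841796875, 308.0109558105469), (26.230253219604492, 26.864362716674805), 50.00335693359375) [0.3956 0.3713 0.01  ]
((362.4991455078125, 298.1911926269531), (54.82058334350586, 57.2109375), 21.979280471801758) [0.4131 0.2318 0.0125]
[-36.8159 -41.0845   6.1318]
```

```bash
python3 -m handwheel '[[[-7.4,-8.2,1.2],[0,0,-0.06]],[[-14.7,-16.4,2.4],[0,0,-0.12]],[[-22,-24.6,3.7],[0,0,-0.18]],[[-29.4,-32.8,4.9],[0,0,-0.24]],[[-36.8,-41.1,6.1],[0,0,-0.29]]]' -1 && python3 -m handwheel '[[[0,0,0],[0,0,0]],[[0,0,0],[0,0,0]],[[0,0,0],[0,0,0]]]'
cat > w.py <<'E'
from h import *
import sys
np.set_printoptions(precision=4,suppress=True)
c=ctrl.calibration("wrist"); im=ctrl.get_image("wrist"); cv2.imwrite("pics/"+sys.argv[1]+".png",im)
for a in sys.argv[2:]:
    q,z=a.split(":")
    for r in ctrl.landmark_of("wrist",q)[:2]:
        X=at_z("wrist",r["position"],float(z),c); print(q,round(r["score"],2),np.array(r["position"]),X)
o=ctrl.get_obs(); print(o["t"],o["tool_pos"],o["q"]); print(R.from_rotvec(o["tool_rot"]).as_matrix())
E
python3 w.py w1 wide_spacer_center:.01 spindle_top:.098 drive_bar:.0845 carousel_center:.022
```

```text
t: 1.72
tool_pos: [0.3116, 0.3163, 0.197]
tool_rot: [-0.004, 3.14, 0.001]
contact_force: [1.4, -0.3, -0.6]
opening: 0.085
grip_force: 0.0
t: 2.1
tool_pos: [0.3107, 0.3191, 0.1973]
tool_rot: [-0.003, 3.141, 0.001]
contact_force: [-0.6, 0.4, -0.2]
opening: 0.0853
grip_force: 0.0
wide_spacer_center 0.66 [120.5 300.8] [0.4144 0.0993 0.01  ]
spindle_top 0.61 [163.4 454.8] [0.5577 0.1524 0.098 ]
carousel_center 0.59 [231.5 310.5] [0.4123 0.233  0.022 ]
carousel_center 0.36 [288.  417.3] [0.5582 0.2832 0.022 ]
2.35 [0.3107 0.3187 0.1969] [ 0.6305 -0.3796  2.053   0.      1.4684 -0.9421]
[[-1.     -0.0018 -0.0001]
 [-0.0018  1.     -0.0001]
 [ 0.0001 -0.0001 -1.    ]]
```

View pics/w1.png

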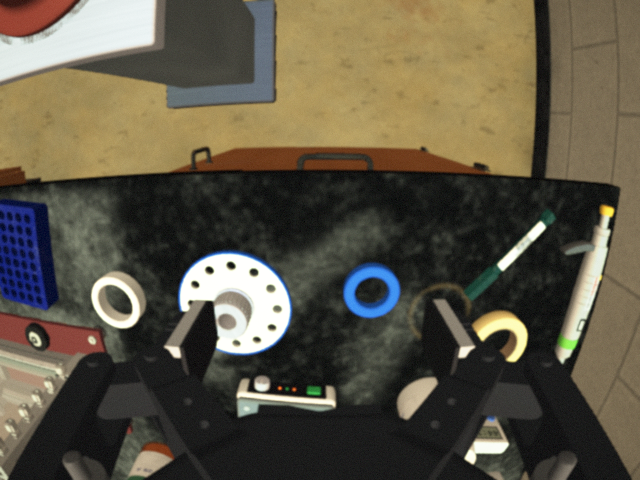

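The wrist view shows the white ring at (119,300), the carousel at (234,303), the blue ring at (372,291) and the fingers at (200,335) and (450,335). The arm stopped short of the target, so I continue to above the white ring.

```bash
python3 -m handwheel '[[[-2.6,-5.5,2.4],[0,0,0]],[[-5.2,-11,4.9],[0,0,0]],[[-7.8,-16.5,7.3],[0,0,0]],[[-10.3,-21.9,9.7],[0,0,0]],[[-10.3,-21.9,9.7],[0,0,0]]]' >/dev/null;  python3 -m handwheel '[[[0,0,0],[0,0,0]],[[0,0,0],[0,0,0]]]'; python3 w.py w2 wide_spacer_center:.01
python3 - <<'E'
from h import *
im=cv2.imread("pics/w2.png"); hsv=cv2.cvtColor(im,cv2.COLOR_BGR2HSV)
m=cv2.inRange(hsv,(0,0,140),(179,70,255))
cs,_=cv2.findContours(m,cv2.RETR_EXTERNAL,cv2.CHAIN_APPROX_NONE)
for k in cs:
    if cv2.contourArea(k)>1500:
        P=np.array([at_z("wrist",p[0].astype(float),.02) for p in k])[:,:2]
        A=np.c_[2*P,np.ones(len(P))]; s=np.linalg.lstsq(A,(P**2).sum(1),rcond=None)[0]
        print(cv2.boundingRect(k),s[:2],np.sqrt(s[2]+s[:2]@s[:2]))
E
```

```text
t: 3.22
tool_pos: [0.4143, 0.1002, 0.1006]
tool_rot: [-0.003, 3.141, 0.001]
contact_force: [-0.2, 0.2, 0.7]
opening: 0.0852
grip_force: 0.0
wide_spacer_center 0.81 [362.1 395.7] [0.5494 0.1362 0.01  ]
3.325 [0.4143 0.1003 0.1007] [ 0.0624 -0.3355  2.1862  0.0002  1.2895 -1.5111]
[[-1.     -0.0026  0.0014]
 [-0.0026  1.      0.0003]
 [-0.0014  0.0003 -1.    ]]
(11, 350, 65, 87) [ 0.5941749 -0.2111533] 0.06676612187524233
(263, 191, 98, 97) [0.41197607 0.09589255] 0.031209843947028443
(430, 159, 138, 152) [0.41073571 0.22812563] 0.05493835793449603
```

```bash
python3 -m handwheel '[[[0.1,-0.4,3.5],[0,0,0]],[[0.1,-0.4,7],[0,0,0]],[[0.1,-0.4,9.3],[0,0,0]],[[0.1,-0.4,10.3],[0,0,0]],[[0.1,-0.4,10.3],[0,0,0]]]';  python3 -m handwheel '[[[0,0,0],[0,0,0]],[[0,0,0],[0,0,0]],[[0,0,0],[0,0,0]],[[0,0,0],[0,0,0]],[[0,0,0],[0,0,0]]]' 0 30
```

```text
t: 3.95
tool_pos: [0.4129, 0.0955, -0.0031]
tool_rot: [0.002, -3.141, 0.0]
contact_force: [-0.7, -0.2, 0.9]
opening: 0.0854
grip_force: 0.0
t: 4.58
tool_pos: [0.4146, 0.0952, -0.0014]
tool_rot: [-0.0, 3.139, 0.001]
contact_force: [-1.4, 1.1, 6.4]
opening: 0.0605
grip_force: 33.0
```

```bash
python3 -m handwheel '[[[0,0,-2],[0,0,0]],[[0,0,-6],[0,0,0]],[[-2,2,-10.5],[0,0,0]],[[-5,5,-15.5],[0,0,0]],[[-8,7.4,-20],[0,0,0]]]' >/dev/null;  python3 -m handwheel '[[[0,0,0],[0,0,0]],[[0,0,0],[0,0,0]],[[0,0,0],[0,0,0]]]'; python3 w.py w3 spindle_top:.098 drive_unit:0 drive_bar:.0845 wide_spacer_center:.18 ; python3 -c "
import cv2;im=cv2.imread('pics/w3.png');cv2.imwrite('pics/w3c.png',cv2.resize(im[180:480,240:640],(800,600),interpolation=cv2.INTER_CUBIC))"
```

```text
t: 5.58
tool_pos: [0.4914, 0.1683, 0.1945]
tool_rot: [-0.001, -3.138, 0.001]
contact_force: [0.1, -0.6, -2.0]
opening: 0.0602
grip_force: 33.1
spindle_top 0.75 [453.7 337.6] [0.5748 0.2755 0.098 ]
drive_unit 0.69 [424.1 290.5] [0.5797 0.2765 0.    ]
drive_bar 0.72 [455.  331.4] [0.5776 0.2817 0.0845]
wide_spacer_center 0.21 [560.8 276.5] [0.4874 0.2991 0.18  ]
5.825 [0.4925 0.1687 0.1961] [ 0.1869 -0.1748  1.8898 -0.      1.4279 -1.3836]
[[-1.      0.0003 -0.0013]
 [ 0.0003  1.     -0.0003]
 [ 0.0013 -0.0003 -1.    ]]
```

View pics/w3c.png

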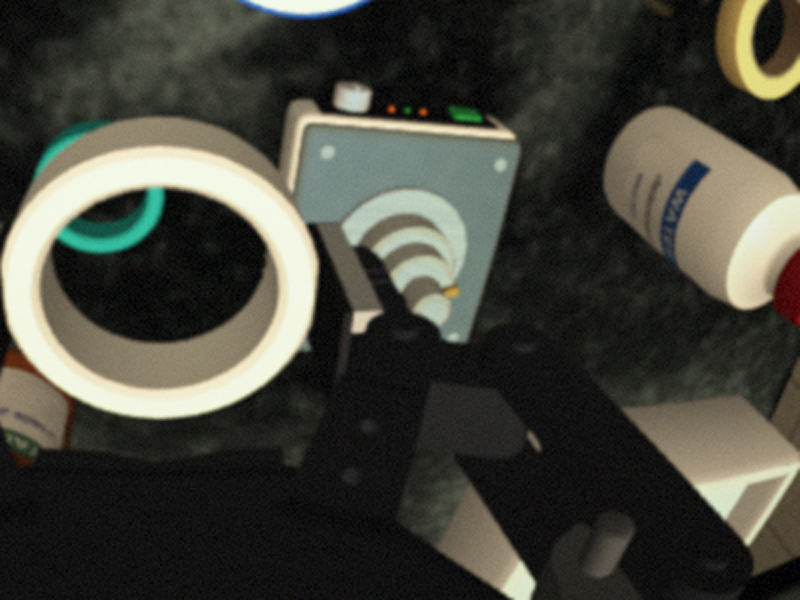

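The crop shows the held white ring centred at crop (161,281), and the drive unit to its right. The flange arc runs from (342,222) over (410,189) to (465,240). The spindle top is at about (432,307), and one end of the brass bar is at (452,292).

```bash
python3 - <<'E'
from h import *
from scipy.optimize import least_squares
np.set_printoptions(precision=4,suppress=True)
def circ(cam,pts,z,r):
    P=np.array([at_z(cam,p,z) for p in pts])[:,:2]
    s=least_squares(lambda c:np.hypot(*(P-c).T)-r,P.mean(0)); return s.x,1e3*np.sqrt(np.mean(s.fun**2))
px=lambda L:[(240+x/2,180+y/2) for x,y in L]
print("flange",circ("wrist",px([(342,222),(375,198),(410,189),(445,203),(465,235)]),.048,.034))
print("top",at_z("wrist",px([(432,307)])[0],.098))
im=cv2.imread("pics/w3.png"); g=cv2.cvtColor(im,cv2.COLOR_BGR2GRAY)
m=cv2.inRange(g,215,255); m[:,410:]=0
k=max(cv2.findContours(m,cv2.RETR_EXTERNAL,cv2.CHAIN_APPROX_NONE)[0],key=cv2.contourArea); print(cv2.boundingRect(k))
pts=cv2.convexHull(k)[:,0].astype(float)
for z in (.21,.2175,.225): 
    P=np.array([at_z("wrist",p,z) for p in pts])[:,:2]
    A=np.c_[2*P,np.ones(len(P))]; s=np.linalg.lstsq(A,(P**2).sum(1),rcond=None)[0]; print(z,s[:2],np.sqrt(s[2]+s[:2]@s[:2]))
# top cam flange
im=cv2.imread("pics/top0.png")[130:370,170:490][60:120,130:210]; cv2.imwrite("pics/fl.png",cv2.resize(im,(800,600),interpolation=cv2.INTER_CUBIC))
print(ctrl.get_obs()["tool_pos"])
E
```

```text
flange (array([0.578 , 0.2784]), np.float64(0.3745526147764081))
top [0.5736 0.2781 0.098 ]
(242, 254, 155, 134)
0.21 [0.495  0.1693] 0.0317266820047297
0.2175 [0.4904 0.1693] 0.029862846164888254
0.225 [0.4858 0.1693] 0.027999010325046706
[0.4925 0.1687 0.1961]
```

View pics/fl.png

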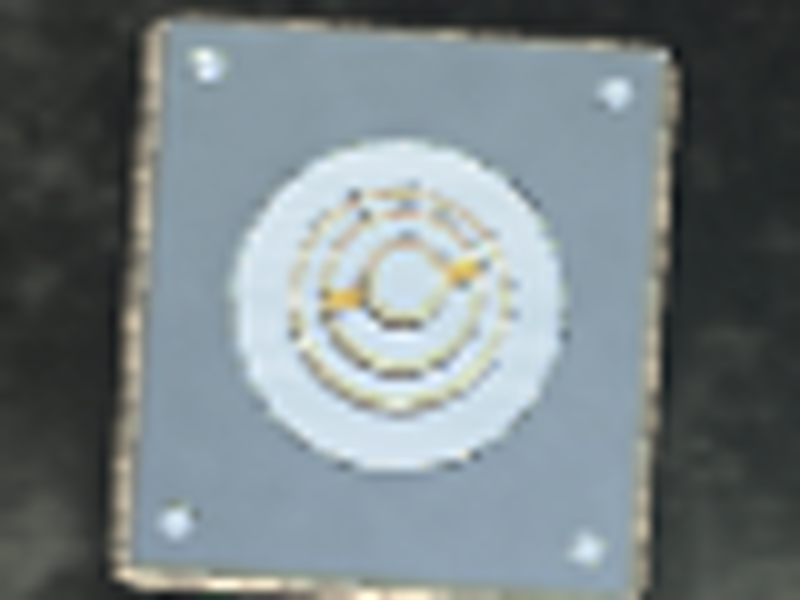

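The top-camera crop shows the flange circle at (400,304) and the spindle top at (405,280). The brass bar runs from (325,299) to (485,265).

```bash
python3 - <<'E'
from h import *
np.set_printoptions(precision=4,suppress=True)
p=lambda x,y:(300+x/10-.45,190+y/10-.45)
print("flange",at_z("top",p(400,304),.048)); print("sp",at_z("top",p(405,280),.098))
a,b=at_z("top",p(325,299),.0865),at_z("top",p(485,265),.0865); d=b-a; print(a,b,(a+b)/2,np.hypot(*d[:2]),np.degrees(np.arctan2(d[1],d[0])))
u,v=at_z("top",p(207,65),.044),at_z("top",p(175,520),.044); e=u-v; print("unit x",np.degrees(np.arctan2(e[1],e[0])))
# side view bar ends
q=lambda x,y:(200+x/2.5,170+y/2.5)
a,b=at_z("side",q(367,153),.0855),at_z("side",q(393,166),.0855); d=b-a; print(a,b,(a+b)/2,np.hypot(*d[:2]),np.degrees(np.arctan2(d[1],d[0])))
E
```

```text
flange [0.5741 0.2772 0.048 ]
sp [0.5738 0.2777 0.098 ]
[0.5716 0.2932 0.0865] [0.5777 0.2614 0.0865] [0.5746 0.2773 0.0865] 0.03235206979752386 -79.08164602290914
unit x -5.125896946513725
[0.5741 0.2897 0.0855] [0.5796 0.2652 0.0855] [0.5768 0.2775 0.0855] 0.025072353693177875 -77.29919603724267
```

```bash
python3 -m handwheel '[[[-3,4,0],[0,0,0]],[[-6,8,0],[0,0,0]],[[-8.4,10.9,1.5],[0,0,0]],[[-8.4,10.9,4.5],[0,0,0]],[[-8.4,10.9,7],[0,0,0]]]' >/dev/null;  python3 -m handwheel '[[[0,0,0],[0,0,0]],[[0,0,0],[0,0,0]],[[0,0,0],[0,0,0]]]'; python3 w.py w4 spindle_top:.098 drive_unit:0 drive_bar:.0845 ; python3 -c "
import cv2;im=cv2.imread('pics/w4.png');cv2.imwrite('pics/w4c.png',cv2.resize(im[200:440,160:480],(800,600),interpolation=cv2.INTER_CUBIC))"
```

```text
t: 6.82
tool_pos: [0.5782, 0.2783, 0.1289]
tool_rot: [0.0, 3.139, 0.002]
contact_force: [-0.0, -0.8, -1.4]
opening: 0.0602
grip_force: 33.2
spindle_top 0.74 [317.9 271.9] [0.5754 0.2783 0.098 ]
spindle_top 0.48 [597.  103.3] [0.4791 0.4337 0.098 ]
drive_unit 0.64 [313.9 222.3] [0.577 0.275 0.   ]
drive_bar 0.72 [317.4 263.4] [0.5762 0.278  0.0845]
7.025 [0.5775 0.2782 0.1279] [ 0.3328  0.1701  1.6634 -0.      1.3065 -1.2381]
[[-1.     -0.0001  0.0014]
 [-0.0001  1.      0.0005]
 [-0.0014  0.0005 -1.    ]]
```

View pics/w4c.png

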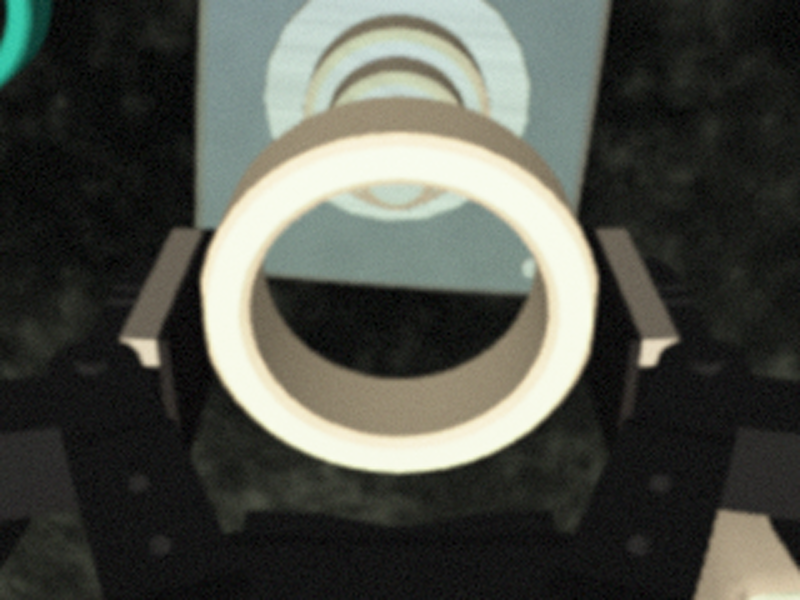

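The ring and flange are laterally aligned: the flange centre is near column 397 and the ring centre at column 400. I fit both to get the x offset.

```bash
python3 - <<'E'
from h import *
from scipy.optimize import least_squares
np.set_printoptions(precision=4,suppress=True)
px=lambda L:[(160+x/2.5-.3,200+y/2.5-.3) for x,y in L]
def f(pts,r,z=None):
    def g(s):
        P=np.array([at_z("wrist",p,s[2] if z is None else z) for p in pts])[:,:2]; return np.hypot(*(P-s[:2]).T)-r
    s=least_squares(g,[.577,.278]+([.145] if z is None else [])); print(s.x,1e3*np.sqrt(np.mean(s.fun**2)))
f(px([(265,90),(529,95),(397,220),(345,205),(455,203),(275,55),(505,25),(292,20)]),.034,.048)
f(px([(203,285),(597,285),(400,132),(400,472),(300,152),(500,152),(262,410),(538,410)]),.031)
f(px([(250,300),(549,300),(400,181),(400,436)]),.02325)
print(ctrl.get_obs()["tool_pos"])
E
```

```text
[0.5731 0.2787] 1.1707254304894732
[0.5776 0.279  0.1445] 0.7684729155716375
[0.5769 0.2789 0.1465] 0.05613200249153419
[0.5775 0.2782 0.1279]
```

```bash
python3 -m handwheel '[[[0.15,-0.05,1.5],[0,0,0]],[[0.15,-0.05,3.5],[0,0,0]],[[0.15,-0.05,5],[0,0,0]],[[0.15,-0.05,5.4],[0,0,0]],[[0.15,-0.05,5.4],[0,0,0]]]'; python3 -m handwheel '[[[0,0,0.3],[0,0,0]],[[0,0,0.6],[0,0,0]],[[0,0,0.8],[0,0,0]],[[0,0,0.8],[0,0,0]]]'
```

```text
t: 7.65
tool_pos: [0.5754, 0.2775, 0.0723]
tool_rot: [0.0, -3.141, 0.0]
contact_force: [0.4, 0.7, -0.4]
opening: 0.0604
grip_force: 33.2
t: 8.15
tool_pos: [0.5755, 0.2775, 0.0648]
tool_rot: [0.0, -3.141, 0.0]
contact_force: [-0.4, -0.5, -1.1]
opening: 0.0607
grip_force: 33.2
```

```bash
python3 -m handwheel '[[[0,0,0.2],[0,0,0]],[[0,0,0.4],[0,0,0]],[[0,0,0.5],[0,0,0]],[[0,0,0.5],[0,0,0]]]'
```

```text
t: 8.65
tool_pos: [0.5755, 0.2775, 0.0597]
tool_rot: [0.0, -3.141, 0.0]
contact_force: [0.2, -0.0, -0.9]
opening: 0.0604
grip_force: 33.2
```

```bash
python3 -m handwheel '[[[0,0,0.2],[0,0,0]],[[0,0,0.4],[0,0,0]],[[0,0,0.6],[0,0,0]],[[0,0,0.6],[0,0,0]]]'; python3 -m handwheel '[[[0,0,0.2],[0,0,0]],[[0,0,0.35],[0,0,0]],[[0,0,0.35],[0,0,0]]]'
```

```text
t: 9.15
tool_pos: [0.5754, 0.2775, 0.0535]
tool_rot: [0.0, -3.141, 0.0]
contact_force: [-0.1, 0.1, -0.7]
opening: 0.0602
grip_force: 33.2
t: 9.52
tool_pos: [0.5755, 0.2775, 0.0502]
tool_rot: [0.0, -3.141, 0.0]
contact_force: [0.2, -0.9, -2.6]
opening: 0.0603
grip_force: 33.2
```

```bash
python3 -m handwheel '[[[0,0,0.1],[0,0,0]],[[0,0,0.2],[0,0,0]],[[0,0,0.2],[0,0,0]]]'
```

```text
t: 9.9
tool_pos: [0.5755, 0.2776, 0.0483]
tool_rot: [0.0, -3.141, 0.0]
contact_force: [-0.3, 1.3, -1.2]
opening: 0.06
grip_force: 33.2
```

```bash
python3 -m handwheel '[[[0,0,0.1],[0,0,0]],[[0,0,0.1],[0,0,0]]]'; python3 -m handwheel '[[[0,0,0],[0,0,0]],[[0,0,0],[0,0,0]],[[0,0,0],[0,0,0]]]' -1; python3 -m handwheel '[[[0,0,-1],[0,0,0]],[[0,0,-3.5],[0,0,0]],[[0,0,-7.5],[0,0,0]],[[0,0,-12],[0,0,0]],[[1.5,0.8,-15],[0,0,0]]]'
```

```text
t: 10.15
tool_pos: [0.5756, 0.2775, 0.0473]
tool_rot: [0.0, -3.141, 0.0]
contact_force: [0.3, 0.8, -1.0]
opening: 0.06
grip_force: 33.2
t: 10.52
tool_pos: [0.5758, 0.2776, 0.0476]
tool_rot: [-0.0, 3.141, 0.0]
contact_force: [0.1, -0.1, -0.5]
opening: 0.0855
grip_force: 0.0
t: 11.15
tool_pos: [0.562, 0.2856, 0.2013]
tool_rot: [0.002, 3.137, 0.002]
contact_force: [-0.2, 0.2, -0.1]
opening: 0.0855
grip_force: 0.0
```

```bash
python3 -m handwheel '[[[4.5,2.5,0.5],[0,0,0]],[[9,5,3],[0,0,0]],[[13,7,6],[0,0,0]],[[16.4,8.4,9],[0,0,0]],[[16.4,8.4,9.7],[0,0,0]]]' >/dev/null;  python3 -m handwheel '[[[0,0,0],[0,0,0]],[[0,0,0],[0,0,0]]]'; python3 w.py w5 narrow_spacer_center:.007 wide_spacer_center:.058
python3 - <<'E'
from h import *
im=cv2.imread("pics/w5.png"); hsv=cv2.cvtColor(im,cv2.COLOR_BGR2HSV)
m=cv2.inRange(hsv,(100,120,60),(125,255,255))
for k in cv2.findContours(m,cv2.RETR_EXTERNAL,cv2.CHAIN_APPROX_NONE)[0]:
    if cv2.contourArea(k)>1500:
        for z in (.007,.014):
            P=np.array([at_z("wrist",p[0].astype(float),z) for p in k])[:,:2]
            A=np.c_[2*P,np.ones(len(P))]; s=np.linalg.lstsq(A,(P**2).sum(1),rcond=None)[0]
            print(cv2.boundingRect(k),s[:2],np.sqrt(s[2]+s[:2]@s[:2]))
E
```

```text
t: 12.02
tool_pos: [0.3985, 0.3699, 0.1022]
tool_rot: [0.001, 3.139, 0.003]
contact_force: [0.4, -0.2, 0.2]
opening: 0.0855
grip_force: 0.0
12.175 [0.398  0.3697 0.1017] [ 0.6115 -0.0261  1.9176 -0.0001  1.2479 -0.9583]
[[-1.      0.001   0.0018]
 [ 0.001   1.      0.0012]
 [-0.0018  0.0012 -1.    ]]
(277, 192, 88, 86) [0.39670054 0.37124035] 0.02918208873835069
(277, 192, 88, 86) [0.39446076 0.37121554] 0.028316581740039933
```

```bash
python3 -m handwheel '[[[0.2,0.15,3.5],[0,0,0]],[[0.2,0.15,7],[0,0,0]],[[0.2,0.15,9],[0,0,0]],[[0.2,0.15,10],[0,0,0]],[[0.2,0.15,10],[0,0,0]]]';  python3 -m handwheel '[[[0,0,0],[0,0,0]],[[0,0,0],[0,0,0]],[[0,0,0],[0,0,0]],[[0,0,0],[0,0,0]],[[0,0,0],[0,0,0]]]' 0.1 30
```

```text
t: 12.8
tool_pos: [0.3948, 0.3709, 0.0003]
tool_rot: [-0.0, -3.141, 0.0]
contact_force: [-0.6, -0.1, -0.1]
opening: 0.0854
grip_force: 0.0
t: 13.42
tool_pos: [0.3956, 0.3718, 0.0022]
tool_rot: [-0.0, 3.139, 0.002]
contact_force: [-1.7, -1.0, 5.6]
opening: 0.0551
grip_force: 31.1
```

```bash
python3 -m handwheel '[[[0,0,-2],[0,0,0]],[[0,0,-6],[0,0,0]],[[-3,-1.5,-11],[0,0,0]],[[-8,-4,-14],[0,0,0]],[[-13,-6.5,-14],[0,0,0]]]' >/dev/null;  python3 -m handwheel '[[[-3.5,-2,0],[0,0,0]],[[-5,-2.8,0],[0,0,0]],[[-5,-2.8,0],[0,0,0]],[[-5,-2.8,0],[0,0,0]]]'; python3 w.py w6
python3 - <<'E'
from h import *
im=cv2.imread("pics/w6.png"); hsv=cv2.cvtColor(im,cv2.COLOR_BGR2HSV)
m=cv2.inRange(hsv,(100,120,60),(125,255,255)); m[:250]&=255
cs,h=cv2.findContours(m,cv2.RETR_CCOMP,cv2.CHAIN_APPROX_NONE)
for k,hh in zip(cs,h[0]):
    if cv2.contourArea(k)>1500: print(cv2.boundingRect(k),"hole" if hh[3]>=0 else "outer")
cv2.imwrite('pics/w6c.png',cv2.resize(im[200:440,160:480],(800,600),interpolation=cv2.INTER_CUBIC))
E
```

```text
t: 14.55
tool_pos: [0.5734, 0.2788, 0.1401]
tool_rot: [0.002, -3.14, -0.0]
contact_force: [-0.2, -0.3, -0.9]
opening: 0.0546
grip_force: 31.9
14.6 [0.5733 0.2789 0.1402] [ 0.336   0.152   1.6621  0.0004  1.3283 -1.2365]
[[-1.     -0.0017 -0.0009]
 [-0.0017  1.      0.0001]
 [ 0.0009  0.0001 -1.    ]]
(251, 247, 137, 127) outer
(279, 280, 81, 60) hole
```

View pics/w6c.png

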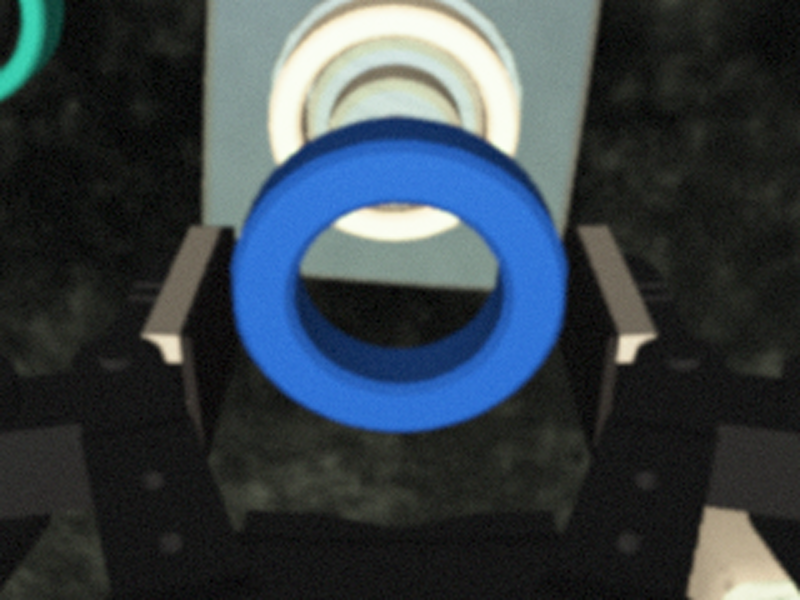

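The white spacer sits level on the flange, with its top ring visible at crop (395,105). The blue ring is held at crop (400,285).

```bash
python3 - <<'E'
from h import *
from scipy.optimize import least_squares
np.set_printoptions(precision=4,suppress=True)
px=lambda L:[(160+x/2.5-.3,200+y/2.5-.3) for x,y in L]
def f(n,pts,r,z=None):
    def g(s):
        P=np.array([at_z("wrist",p,s[2] if z is None else z) for p in pts])[:,:2]; return np.hypot(*(P-s[:2]).T)-r
    s=least_squares(g,[.577,.278]+([.145] if z is None else [])); print(n,s.x,1e3*s.fun)
f("white",px([(269,102),(520,102),(398,5),(396,240),(355,232),(440,230)]),.031,.068)
f("blueout",px([(232,275),(567,275),(400,138),(400,432)]),.028)
f("bluein",px([(293,290),(505,290),(400,205),(400,382)]),.01725)
f("blueout z",px([(232,275),(567,275),(400,138),(400,432)]),.028,.152)
E
```

```text
white [0.5736 0.2784] [ 0.1763  0.2258 -0.7925  0.1108 -0.4343 -0.4472]
blueout [0.5747 0.2797 0.149 ] [-0.2158 -0.2171  0.2449  0.1813]
bluein [0.5747 0.2796 0.1488] [ 0.234   0.2388 -0.2623 -0.2239]
blueout z [0.573  0.2797] [-0.8366 -0.8339 -0.304  -0.555 ]
```

```bash
python3 -m handwheel '[[[0,-0.13,1.5],[0,0,0]],[[0,-0.13,3.2],[0,0,0]],[[0,-0.13,4.5],[0,0,0]],[[0,-0.13,4.9],[0,0,0]],[[0,-0.13,4.9],[0,0,0]]]'; python3 -m handwheel '[[[0,0,0.2],[0,0,0]],[[0,0,0.4],[0,0,0]],[[0,0,0.6],[0,0,0]],[[0,0,0.6],[0,0,0]]]'
```

```text
t: 15.22
tool_pos: [0.5744, 0.2767, 0.0908]
tool_rot: [0.0, -3.141, 0.0]
contact_force: [0.4, -0.3, -0.1]
opening: 0.0546
grip_force: 31.9
t: 15.72
tool_pos: [0.5745, 0.2767, 0.0852]
tool_rot: [0.0, -3.141, 0.0]
contact_force: [-0.6, -0.8, 0.2]
opening: 0.0549
grip_force: 31.9
```

```bash
python3 -m handwheel '[[[0.05,0.08,0.1],[0,0,0]],[[0.05,0.08,0.3],[0,0,0]],[[0.05,0.08,0.4],[0,0,0]],[[0.05,0.08,0.4],[0,0,0]]]'; python3 -m handwheel '[[[0,0,0.15],[0,0,0]],[[0,0,0.3],[0,0,0]],[[0,0,0.3],[0,0,0]]]'
```

```text
t: 16.23
tool_pos: [0.574, 0.2775, 0.0812]
tool_rot: [0.0, -3.141, 0.0]
contact_force: [0.2, 0.1, -0.4]
opening: 0.0549
grip_force: 31.9
t: 16.6
tool_pos: [0.574, 0.2775, 0.0782]
tool_rot: [0.0, -3.141, 0.0]
contact_force: [0.6, -0.9, -0.5]
opening: 0.0542
grip_force: 31.9
```

Blue ring's underside is near z = 0.076 with no contact, so I go on.

```bash
python3 -m handwheel '[[[0,0,0.15],[0,0,0]],[[0,0,0.3],[0,0,0]],[[0,0,0.4],[0,0,0]],[[0,0,0.4],[0,0,0]]]'; python3 -m handwheel '[[[0,0,0.1],[0,0,0]],[[0,0,0.2],[0,0,0]],[[0,0,0.2],[0,0,0]]]'
```

```text
t: 17.1
tool_pos: [0.574, 0.2776, 0.0743]
tool_rot: [0.0, -3.141, 0.0]
contact_force: [-0.1, -0.7, -0.9]
opening: 0.0548
grip_force: 31.9
t: 17.48
tool_pos: [0.574, 0.2775, 0.0722]
tool_rot: [0.0, -3.141, 0.0]
contact_force: [-0.5, -0.9, -1.1]
opening: 0.0547
grip_force: 31.9
```

```bash
python3 -m handwheel '[[[0,0,0.1],[0,0,0]],[[0,0,0.17],[0,0,0]],[[0,0,0.17],[0,0,0]]]'; python3 -m handwheel '[[[0,0,0],[0,0,0]],[[0,0,0],[0,0,0]],[[0,0,0],[0,0,0]]]' -1; python3 -m handwheel '[[[0,0,-2],[0,0,0]],[[0,0,-6],[0,0,0]],[[2,-0.5,-9.5],[0,0,0]],[[7,-2,-11],[0,0,0]],[[12,-3.5,-9],[0,0,0]]]'; python3 -m handwheel '[[[4.2,-1.2,0],[0,0,0]],[[4.2,-1.2,1],[0,0,0]],[[4.2,-1.2,1],[0,0,0]],[[4.2,-1.2,1],[0,0,0]]]'; python3 w.py w7 carousel_center:.022 carousel_foot:0
python3 - <<'E'
import cv2
im=cv2.imread("pics/w7.png"); cv2.imwrite('pics/w7c.png',cv2.resize(im[120:420,120:520],(800,600),interpolation=cv2.INTER_CUBIC))
E
```

```text
t: 17.85
tool_pos: [0.574, 0.2776, 0.0706]
tool_rot: [0.0, -3.141, 0.0]
contact_force: [-0.5, -0.2, -1.0]
opening: 0.0545
grip_force: 31.9
t: 18.23
tool_pos: [0.5742, 0.2776, 0.0708]
tool_rot: [-0.0, 3.141, 0.0]
contact_force: [0.1, -0.2, 0.1]
opening: 0.0854
grip_force: 0.0
t: 18.85
tool_pos: [0.4561, 0.2433, 0.1665]
tool_rot: [-0.0, 3.132, 0.006]
contact_force: [-0.3, 0.1, 0.1]
opening: 0.0857
grip_force: 0.0
t: 19.35
tool_pos: [0.4134, 0.2308, 0.1516]
tool_rot: [0.0, 3.14, 0.001]
contact_force: [-0.4, 1.0, -0.1]
opening: 0.0852
grip_force: 0.0
carousel_center 0.83 [320.7 222.9] [0.4127 0.2326 0.022 ]
carousel_foot 0.85 [321.7 213.5] [0.4109 0.2334 0.    ]
19.5 [0.413  0.2307 0.1512] [ 0.352  -0.2608  2.0391 -0.      1.3628 -1.2188]
[[-1.      0.      0.0004]
 [ 0.      1.      0.0001]
 [-0.0004  0.0001 -1.    ]]
```

View pics/w7c.png

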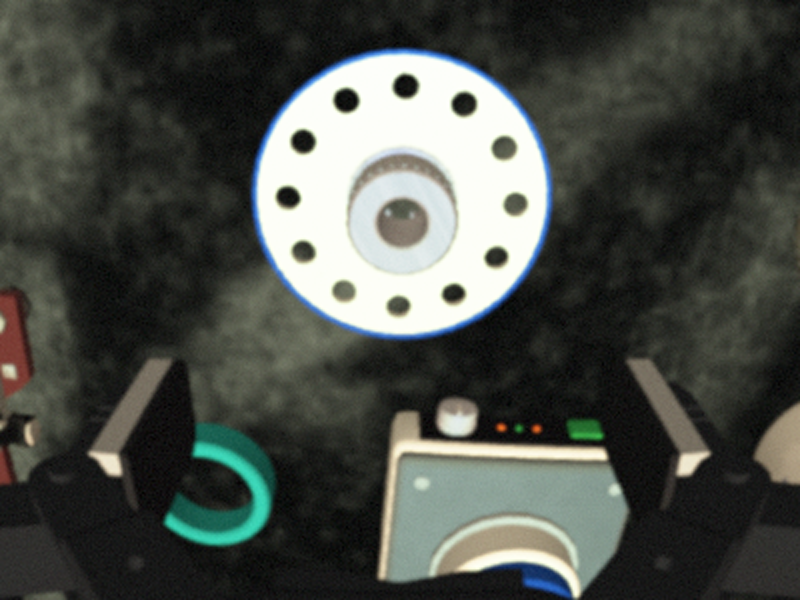

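The carousel plate is centred at crop (402,194), with the hub top at (403,222) and 12 holes visible, such as (405,86), (516,204), (398,306) and (288,197). The blue and white stack is visible at the bottom.

```bash
python3 - <<'E'
from h import *
from scipy.optimize import least_squares
np.set_printoptions(precision=4,suppress=True)
px=lambda L:[(120+x/2-.25,120+y/2-.25) for x,y in L]
def f(n,pts,r,z):
    P=np.array([at_z("wrist",p,z) for p in pts])[:,:2]
    s=least_squares(lambda c:np.hypot(*(P-c).T)-r,P.mean(0)); print(n,s.x,1e3*s.fun); return s.x
c=f("plate",px([(253,194),(551,194),(402,50),(402,338)]),.059,.012)
f("hub",px([(349,220),(457,220),(403,171),(403,273)]),.02,.044)
H=px([(405,86),(464,104),(504,148),(516,204),(497,257),(454,293),(398,306),(344,291),(303,251),(288,197),(303,141),(346,100)])
P=np.array([at_z("wrist",p,.014) for p in H])[:,:2]; c2=P.mean(0); d=P-c2
a=np.degrees(np.arctan2(d[:,1],d[:,0])); print(c2,a, "phase mod30",np.degrees(np.angle(np.mean(np.exp(1j*np.radians(a*12)))))/12)
E
```

```text
plate [0.4129 0.2325] [-0.0074 -0.0074 -0.0159 -0.0167]
hub [0.4121 0.2327] [-1.075  -1.0752 -1.2759 -1.4113]
[0.4119 0.2324] [ 178.4778  148.1177  117.9896   88.116    58.3368   28.516    -2.0206
  -31.6671  -62.1181  -91.8529 -121.9757 -151.8011] phase mod30 -1.8234926737456556
```

```bash
python3 - <<'E'
from h import *
np.set_printoptions(precision=4,suppress=True)
c=np.array([.412,.2325])
for x,y in [(388,213),(415,213),(402,205)]:
    o,d=ray("wrist",(120+x/2-.25,120+y/2-.25)); d=d/-d[2]
    s=np.linspace(o[2]-.044,o[2],2000); P=o+s[:,None]*d; r=np.hypot(*(P[:,:2]-c).T)
    i=np.argmax((r>.00925)&(P[:,2]<.040)); p=P[i]; print(p,r[i],r[0],np.degrees(np.arctan2(*(p[:2]-c)[::-1])))
E
python3 -m handwheel '[[[0.1,0.18,4],[0,0,0]],[[0.1,0.18,8],[0,0,0]],[[0.1,0.18,11.5],[0,0,0]],[[0.1,0.18,13.4],[0,0,0]],[[0.1,0.18,13.4],[0,0,0]]]';  python3 -m handwheel '[[[0,0,0],[0,0,0]],[[0,0,0],[0,0,0]],[[0,0,0],[0,0,0]],[[0,0,0],[0,0,0]],[[0,0,0],[0,0,0]]]' 0.5 45
```

```text
[0.4193 0.2269 0.006 ] 0.00925316665356075 0.006194259387439237 -37.42548701417897
[0.4196 0.2377 0.005 ] 0.009255271736982151 0.005715939681738589 34.456935314458306
[0.4055 0.2324 0.044 ] 0.006542852164670461 0.006542852164670461 -178.8953835520485
t: 20.12
tool_pos: [0.4099, 0.2318, 0.015]
tool_rot: [0.0, -3.138, 0.002]
contact_force: [0.6, 0.2, -0.2]
opening: 0.0856
grip_force: 0.0
t: 20.75
tool_pos: [0.4123, 0.2327, 0.0183]
tool_rot: [-0.0, 3.139, 0.001]
contact_force: [-1.4, -0.4, 6.5]
opening: 0.0384
grip_force: 45.7
```

```bash
python3 -m handwheel '[[[0,0,-2],[0,0,0]],[[0,0,-6],[0,0,0]],[[0,0,-11],[0,0,0]],[[-3,0.8,-13.2],[0,0,0]],[[-8,2.2,-13.2],[0,0,0]]]' >/dev/null;  python3 -m handwheel '[[[-4,1.2,0],[0,0,0]],[[-7,2,0],[0,0,0]],[[-8.3,2.3,0],[0,0,0]],[[-8.3,2.3,0],[0,0,0]],[[-8.3,2.3,0],[0,0,0]]]'; python3 w.py w8 carousel_center:.15 spindle_top:.098
python3 - <<'E'
import cv2
im=cv2.imread("pics/w8.png"); cv2.imwrite('pics/w8c.png',cv2.resize(im[120:420,120:520],(800,600),interpolation=cv2.INTER_CUBIC))
E
```

```text
t: 22.0
tool_pos: [0.5729, 0.2772, 0.1483]
tool_rot: [0.001, -3.14, 0.001]
contact_force: [-1.1, -0.4, -2.5]
opening: 0.0387
grip_force: 45.9
carousel_center 0.92 [318.1 309.2] [0.5736 0.2773 0.15  ]
22.15 [0.5733 0.2773 0.1488] [ 0.3337  0.142   1.6581  0.      1.3417 -1.2376]
[[-1.     -0.0005 -0.0003]
 [-0.0005  1.     -0.0001]
 [ 0.0003 -0.0001 -1.    ]]
```

View pics/w8c.png

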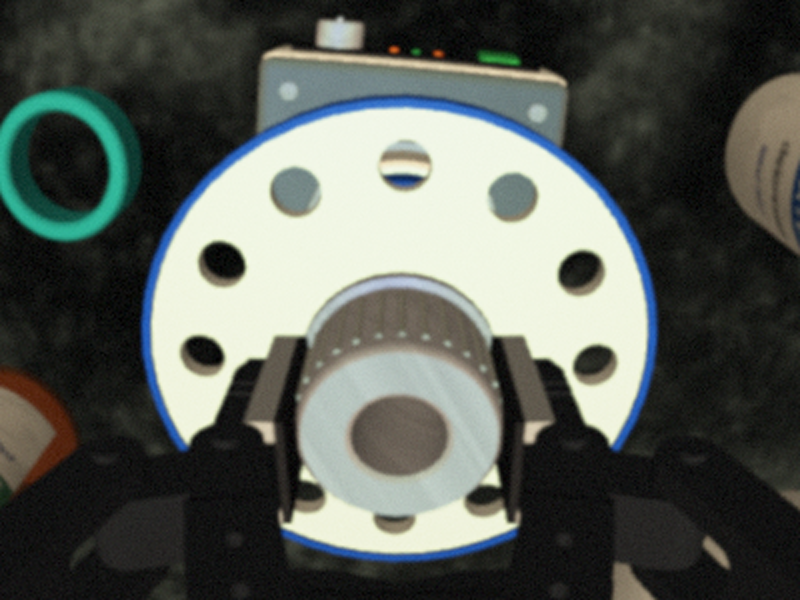

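The carousel is held level with its hub top at crop (400,432). The blue rim stack shows through the hole at (405,165).

```bash
python3 -m handwheel '[[[-0.15,0.03,1],[0,0,0]],[[-0.15,0.03,2],[0,0,0]],[[-0.15,0.03,2.8],[0,0,0]],[[-0.15,0.03,2.8],[0,0,0]],[[-0.15,0.03,2.8],[0,0,0]]]'; python3 -m handwheel '[[[0,0,0.15],[0,0,0]],[[0,0,0.3],[0,0,0]],[[0,0,0.3],[0,0,0]]]'
```

```text
t: 22.78
tool_pos: [0.5757, 0.2777, 0.1208]
tool_rot: [-0.0, 3.141, 0.0]
contact_force: [-0.1, 0.8, -2.6]
opening: 0.0385
grip_force: 45.9
t: 23.15
tool_pos: [0.5755, 0.2777, 0.1176]
tool_rot: [0.0, -3.141, 0.0]
contact_force: [0.9, 0.3, -1.9]
opening: 0.0384
grip_force: 45.9
```

```bash
python3 -m handwheel '[[[0.04,0,0.1],[0,0,0]],[[0.04,0,0.2],[0,0,0]],[[0.04,0,0.2],[0,0,0]]]'; python3 -m handwheel '[[[0,0,0.1],[0,0,0]],[[0,0,0.2],[0,0,0]],[[0,0,0.2],[0,0,0]]]'
```

```text
t: 23.52
tool_pos: [0.5751, 0.2776, 0.1156]
tool_rot: [0.0, -3.141, 0.0]
contact_force: [0.1, 0.6, -2.2]
opening: 0.0384
grip_force: 45.9
t: 23.9
tool_pos: [0.5751, 0.2776, 0.1135]
tool_rot: [0.0, -3.141, 0.0]
contact_force: [1.0, 0.5, -1.8]
opening: 0.0387
grip_force: 45.8
```

```bash
python3 -m handwheel '[[[0,0,0.15],[0,0,0]],[[0,0,0.3],[0,0,0]],[[0,0,0.4],[0,0,0]],[[0,0,0.4],[0,0,0]]]'; python3 -m handwheel '[[[0,0,0.15],[0,0,0]],[[0,0,0.3],[0,0,0]],[[0,0,0.4],[0,0,0]],[[0,0,0.4],[0,0,0]]]'
```

```text
t: 24.4
tool_pos: [0.5751, 0.2776, 0.1095]
tool_rot: [0.0, -3.141, 0.0]
contact_force: [-0.2, 0.8, -2.6]
opening: 0.0393
grip_force: 45.9
t: 24.9
tool_pos: [0.5751, 0.2777, 0.1055]
tool_rot: [0.0, -3.141, 0.0]
contact_force: [-0.9, 0.7, -2.0]
opening: 0.0385
grip_force: 45.9
```

```bash
python3 -m handwheel '[[[0,0,0.1],[0,0,0]],[[0,0,0.2],[0,0,0]],[[0,0,0.2],[0,0,0]]]'; python3 -m handwheel '[[[0,0,0.05],[0,0,0]],[[0,0,0.1],[0,0,0]],[[0,0,0.1],[0,0,0]]]'
```

```text
t: 25.28
tool_pos: [0.5753, 0.2778, 0.1044]
tool_rot: [-0.0, 3.141, 0.0]
contact_force: [-2.7, 0.6, 2.8]
opening: 0.0387
grip_force: 46.3
t: 25.65
tool_pos: [0.5753, 0.2778, 0.1032]
tool_rot: [-0.0, 3.141, 0.0]
contact_force: [-3.3, -0.4, 5.1]
opening: 0.0384
grip_force: 46.5
```

Bar contact is felt, with about 7 N on it. Now I turn anticlockwise from above (tool z negative), watching the force.

```bash
python3 -m handwheel '[[[0,0,0],[0,0,-0.05]],[[0,0,0],[0,0,-0.1]],[[0,0,0],[0,0,-0.1]]]'; python3 -m handwheel '[[[0,0,0],[0,0,-0.04]],[[0,0,0],[0,0,-0.07]],[[0,0,0],[0,0,-0.07]]]'
```

```text
t: 26.02
tool_pos: [0.5753, 0.2779, 0.1031]
tool_rot: [-0.157, 3.137, 0.001]
contact_force: [-4.0, -0.7, 4.5]
opening: 0.0386
grip_force: 46.5
t: 26.4
tool_pos: [0.5753, 0.2779, 0.1029]
tool_rot: [-0.266, 3.13, 0.001]
contact_force: [-2.6, 1.4, 4.6]
opening: 0.0387
grip_force: 46.5
```

```bash
python3 -m handwheel '[[[0,0,0],[0,0,-0.03]],[[0,0,0],[0,0,-0.05]],[[0,0,0],[0,0,-0.05]]]'
```

```text
t: 26.78
tool_pos: [0.5752, 0.2778, 0.1028]
tool_rot: [-0.345, 3.122, 0.0]
contact_force: [-4.2, 2.8, 5.1]
opening: 0.0388
grip_force: 46.6
```

```bash
python3 -m handwheel '[[[0,0,0],[0,0,-0.03]],[[0,0,0],[0,0,-0.05]],[[0,0,0],[0,0,-0.05]]]';python3 -m handwheel '[[[0,0,0],[0,0,-0.03]],[[0,0,0],[0,0,-0.05]],[[0,0,0],[0,0,-0.05]]]'; python3 -c "
from h import *
o=ctrl.get_obs();print(o['wrist_torque'],o['q'])
c=ctrl.calibration('wrist');im=ctrl.get_image('wrist');cv2.imwrite('pics/w9.png',im);cv2.imwrite('pics/w9c.png',cv2.resize(im[120:420,120:520],(800,600),interpolation=cv2.INTER_CUBIC))"
```

```text
t: 27.15
tool_pos: [0.5753, 0.2777, 0.1027]
tool_rot: [-0.423, 3.113, 0.0]
contact_force: [-3.6, 2.8, 4.4]
opening: 0.0389
grip_force: 46.5
t: 27.52
tool_pos: [0.5753, 0.2777, 0.1027]
tool_rot: [-0.501, 3.101, -0.0]
contact_force: [-3.7, 1.6, 5.2]
opening: 0.0381
grip_force: 46.5
[ 0.34871028  0.53359459 -0.06627483] [ 3.33261749e-01  1.91926149e-01  1.68369457e+00 -3.14007834e-05
  1.26581049e+00 -1.55797122e+00]
```

View pics/w9c.png

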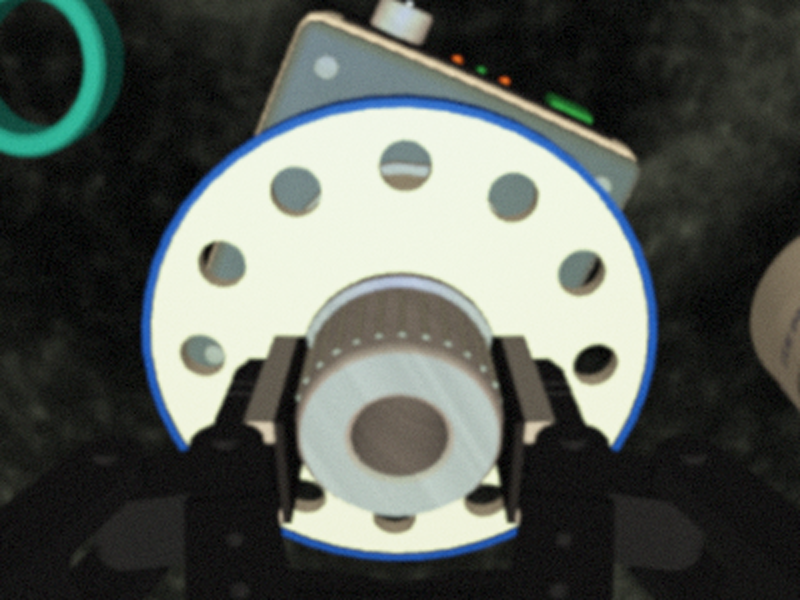

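No snap yet and no slip: the carousel turned with the tool. The bright dots in the bore were probably the narrow ribs between notches, which puts the notch about 24° further on. I keep turning the same way and ease x slightly.

```bash
python3 -m handwheel '[[[0.04,0,0],[0,0,-0.07]],[[0.04,0,0],[0,0,-0.14]],[[0.04,0,0],[0,0,-0.2]],[[0.04,0,0],[0,0,-0.2]]]';python3 -m handwheel '[[[0,0,0],[0,0,-0.04]],[[0,0,0],[0,0,-0.08]],[[0,0,0],[0,0,-0.08]]]'
```

```text
t: 28.08
tool_pos: [0.5751, 0.2774, 0.1028]
tool_rot: [-0.807, 3.036, -0.001]
contact_force: [-0.9, 1.0, 3.6]
opening: 0.039
grip_force: 46.5
t: 28.45
tool_pos: [0.5752, 0.2775, 0.1028]
tool_rot: [-0.927, 3.001, -0.0]
contact_force: [-1.9, 1.3, 4.7]
opening: 0.0386
grip_force: 46.5
```

```bash
python3 -m handwheel '[[[0,0,0],[0,0,-0.03]],[[0,0,0],[0,0,-0.06]],[[0,0,0],[0,0,-0.06]]]'
```

```text
t: 28.82
tool_pos: [0.5741, 0.2767, 0.1011]
tool_rot: [1.018, -2.97, 0.002]
contact_force: [0.3, -0.6, -1.8]
opening: 0.0385
grip_force: 45.9
```

The bar snapped in: the force dropped to the carousel's weight alone. I stop turning and lower it the last millimetre.

```bash
python3 -m handwheel '[[[0,0,0.05],[0,0,0]],[[0,0,0.1],[0,0,0]],[[0,0,0.1],[0,0,0]]]'
```

```text
t: 29.2
tool_pos: [0.5746, 0.2774, 0.1013]
tool_rot: [1.018, -2.971, 0.0]
contact_force: [-0.3, 0.4, -2.1]
opening: 0.0387
grip_force: 45.9
```

```bash
python3 -m handwheel '[[[0,0,0.05],[0,0,0]],[[0,0,0.1],[0,0,0]],[[0,0,0.1],[0,0,0]]]'; python3 -m handwheel '[[[0,0,0.05],[0,0,0]],[[0,0,0.05],[0,0,0]]]'
```

```text
t: 29.58
tool_pos: [0.5748, 0.2775, 0.1006]
tool_rot: [1.018, -2.972, -0.0]
contact_force: [-0.6, -0.1, -2.1]
opening: 0.0388
grip_force: 45.8
t: 29.82
tool_pos: [0.5748, 0.2775, 0.1003]
tool_rot: [1.018, -2.972, -0.0]
contact_force: [-1.2, -0.6, -1.8]
opening: 0.0384
grip_force: 46.0
```

```bash
python3 -m handwheel '[[[0,0,0.05],[0,0,0]],[[0,0,0.1],[0,0,0]],[[0,0,0.1],[0,0,0]]]'
```

```text
t: 30.2
tool_pos: [0.5749, 0.2776, 0.1003]
tool_rot: [-1.018, 2.972, 0.0]
contact_force: [-4.5, -1.7, 5.4]
opening: 0.0384
grip_force: 46.5
```

Seated at exactly the expected height. I relieve the pressure, release and retreat.

```bash
python3 -m handwheel '[[[0,0,-0.1],[0,0,0]],[[0,0,-0.1],[0,0,0]]]'; python3 -m handwheel '[[[0,0,0],[0,0,0]],[[0,0,0],[0,0,0]],[[0,0,0],[0,0,0]],[[0,0,0],[0,0,0]]]' -1; python3 -m handwheel '[[[0,0,-1.5],[0,0,0]],[[0,0,-5],[0,0,0]],[[0,0,-9],[0,0,0]],[[5,0,-11],[0,0,0]],[[9,0,-11],[0,0,0]]]'; python3 - <<'E'
from h import *
np.set_printoptions(precision=4,suppress=True)
for cam in ("side","top"):
    im=ctrl.get_image(cam); cv2.imwrite(f"pics/{cam}9.png",im)
    for q,z in (("carousel_center",.104),("carousel_foot",.082)):
        for r in ctrl.landmark_of(cam,q)[:1]: print(cam,q,r["score"],at_z(cam,r["position"],z), np.array(r["position"]),proj(cam,np.array([.575,.2776,z])),proj(cam,np.array([.575,.2776,z+.0045])))
cv2.imwrite("pics/s9.png",cv2.resize(cv2.imread("pics/side9.png")[150:330,230:470],(800,600),interpolation=cv2.INTER_CUBIC))
E
```

```text
t: 30.45
tool_pos: [0.5749, 0.2776, 0.1004]
tool_rot: [-1.018, 2.972, 0.0]
contact_force: [-2.7, -0.9, 2.2]
opening: 0.0387
grip_force: 46.2
t: 30.95
tool_pos: [0.575, 0.2775, 0.1002]
tool_rot: [-1.018, 2.972, -0.0]
contact_force: [0.0, -0.4, -0.6]
opening: 0.0855
grip_force: 0.0
t: 31.58
tool_pos: [0.5045, 0.2222, 0.2144]
tool_rot: [-1.017, 2.966, -0.001]
contact_force: [-0.4, -0.2, 0.1]
opening: 0.0854
grip_force: 0.0
side carousel_center 0.56 [0.5708 0.2816 0.104 ] [348.7 228.4] [351.5802 228.3954] [351.6501 226.9522]
side carousel_foot 0.64 [0.5701 0.2746 0.082 ] [350.6 237.4] [351.2449 235.3213] [351.3127 233.9219]
top carousel_center 0.95 [0.5771 0.2723 0.104 ] [342.9 215.5] [340.1871 216.6285] [340.2596 216.3823]
top carousel_foot 0.62 [0.5788 0.2792 0.082 ] [339.  215.9] [339.8406 217.8048] [339.9104 217.5677]
```

View pics/s9.png

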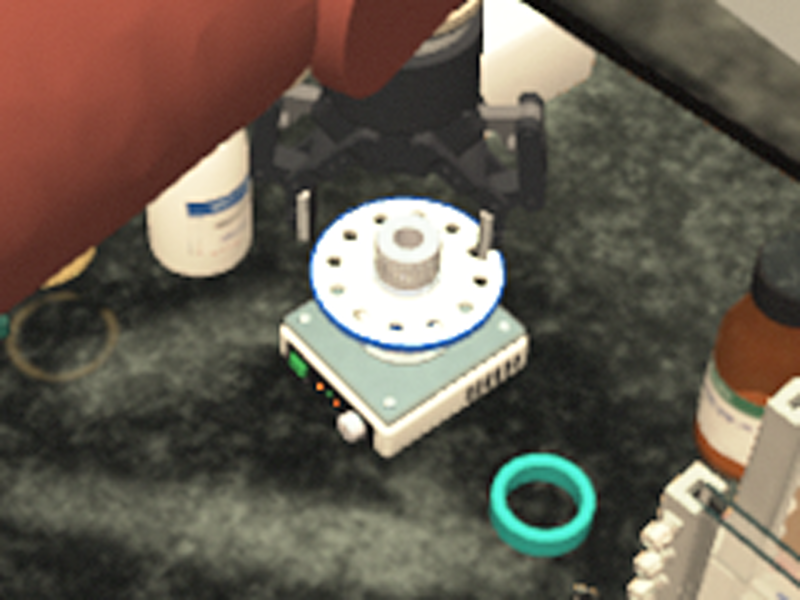

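The carousel sits level on the drive unit at crop (408,262), with the gripper clear above it. The bottles are undisturbed. Handing in.

```bash
python3 -c "
from station import ctrl
print(ctrl.finish_job())"
```

```text
the job is handed in; nothing more can be done
None
```

The tube mixer is rebuilt and handed in at about 32 s of the 67 s: the white spacer, then the blue, then the carousel with the drive bar snapped in, resting at the expected seated height and standing free; I felt no unexpected contact with anything around it.

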